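# Swing the coffee pot's handle in, then slide the cup onto its warming ring

## Robot

A 7-joint arm with a two-finger parallel gripper is mounted at the origin on the work surface; the furniture and walls round the work are solid. World frame = base frame: x ahead of the robot, y to its left, z up, the work surface at z = 0. Lengths are in mm, angles in rad, forces in N, time in s.
With the tool pointing down it reaches from about 400 to 875 mm from the base axis. Payload 4.4 kg.
Tool frame: the origin (TCP) lies midway between the tips of the shut fingers; the grasp point (between the pads) lies 19 mm behind it; z points along the fingers, y is the line along which they close (so a half turn about z gives the same grasp; the last joint's range is limited). The gripper opens to 85 mm and grips with 20 to 120 N. Pads are 22 mm wide; open, the fingers measure 114 mm over their backs; the gripper's body (76 mm by 85 mm) begins 54 mm behind the grasp point. The pads swing forward as they close: fully open they stand 13 mm farther back than shut.
Start: joints at [1.243, 0.628, 0.038, 1.517, -0.027, 0.996, -0.02], TCP at [168.26, -627.858, 231.313] pointing down, gripper open.
Joint ranges: [-3.06, 3.06], [-0.37, 2.12], [-1.25, 1.32], [0.18, 2.47], [-1.1, 4.24], [0.23, 1.98], [-2.94, 2.94]. Speed limits (rad/s): [2.57, 2.57, 3.14, 3.14, 3.14, 3.14, 3.14].

## Interface

Orientations are given as [roll, pitch, yaw] about the fixed x, y, z axes, in that order (R = Rz(yaw) Ry(pitch) Rx(roll)).
In Python, from cell import ctrl gives the robot as it stands.
- The arm moves only by the shell command python3 -m handwheel 'ROWS'. ROWS is JSON, a list of rows, each a list of 3 entries, a list of its own where there are three numbers: the turn, a rotation vector about the tool's x, y, z in degrees, then the shift along the tool's x, y, z in m, then the closure, from 0 (fully open) to 1 (shut). A call has 1 to 5 rows; each row shifts and turns the commanded pose from where the row before left it, along the tool's axes as they then stand; what a row does not reach is not made up. A row lasts 1/12 s, in which the tool goes at most 41.7 mm and 7.16 degrees, less where a joint would pass 70% of its speed; a pose out of reach is approached as far as the arm can. A call is refused whole if a number of a shift passes 0.0417 or a number of a turn 7.16, either way. A call with a gripper value outside its range is refused whole. The fingers move at their own pace and stop on an object; the grip force is fixed at half the most. Time passes only in rows, so rows that do not move let the fingers close. It gives the time, the measured TCP pose, the force, the opening and the grip force at its end, in the units of the state.
- ctrl.read_state(): the state, without advancing time (a new reading comes with each control period).
- ctrl.get_image(name): name is "scene" or "top" or "wrist"; returns a dict with "pixels" (480x640x3 uint8, red, green, blue), "fx", "fy", "cx", "cy" (pixels), "k1" (the pictures are not rectified: a ray, as slopes to the right and down, at radius r is drawn at 1 + k1 r^2 times it, then the intrinsics apply), "pose" (4x4, takes a point from camera to world coordinates); the wrist camera has in their place "T_tool_cam" (4x4, takes a point from camera to tool coordinates, whose origin is the TCP and whose axes are the flange's). Camera axes: x right, y up, looking along -z (the intrinsics and any distortion apply to the point x, -y, -z); pixel columns grow to the right and rows downward; lengths in mm; the calibration is good to about 2 mm. A picture is of the moment at which its call begins: read the wrist's pose just before it. There is no depth.
- ctrl.finish_job(): hands the job in; it is judged then, once.
The state is a dict: "clock": time; "qpos": joint angles; "qd": joint speeds; "tau": joint torques, N m; "eef_pos": TCP position; "tool_rot": TCP orientation; "force": force on the tool from outside, world axes, zero at the start; "torque": the same for the moment, N m; "width": finger opening in mm; "gripper_force": force on a finger pad.
Only numpy, scipy, OpenCV 4.12 (cv2) and the standard library are available. Lean on these libraries where they do the work, as an engineer would, in place of code of your own. Each camera call takes 0.05 s, during which the arm holds its last target. There are 200 camera calls.

## Task

On the twin drinks warmer, the coffee pot's handle juts out across the ring where the grey cup belongs. Push the handle round until it lies above the yellow stripe, keeping the pot on its own ring; then slide the cup along the glass until it stands wholly inside the ring thus freed. Keep the pot and the cup upright and lift neither, do not let them touch each other, and leave the tumbler, mouse and eraser where they are.

Things in the scene. Friction and masses are not known exactly. Their poses are not given: they have to be found in the camera images.
- warmer: Twin drinks warmer fixed to the desk: flat dark glass plate in an aluminium tray, 232 x 372 mm, its glass top 14 mm above the desk. Origin: centre of its underside; x points to its rear long edge (away from the robot at yaw 0), y along its length to the pot's end, z up. Two white-outlined rings and a yellow stripe are printed flat on it; nothing sticks up.
- pot_ring (a point): Centre of the coffee pot's printed ring (116 mm outer diameter, at +y on the warmer), on the glass top; at x = -35, y = 125 mm in the warmer's frame. Axes as the warmer's.
- cup_ring (a point): Centre of the cup's printed ring (110 mm outer diameter, in the middle of the warmer), on the glass top; at x = -35, y = -5 mm in the warmer's frame, 130 mm from the pot ring's centre. Axes as the warmer's.
- stripe_end (a point): Point on the yellow stripe close to the rear edge of the glass, 133 mm straight behind the pot ring's centre (warmer's +x); the stripe, 22 mm wide and 75 mm long, runs from the pot ring to here. The handle's tip belongs above this point.
- pot: Small loose steel coffee pot, 0.3 to 0.6 kg, 70 mm tall, 84 mm widest, on a flat 60 mm foot; origin: centre of its underside. A straight level dark wood handle, 15 mm thick, points along its +x, from 65 to 135 mm off its axis, 47 to 63 mm above the glass. It starts across the cup ring; its way counter-clockwise to the stripe is free. Pushed near the tip, the pot turns and creeps some mm.
- handle_tip (a point): Outer end of the pot's handle, 135 mm from the pot's axis and 56 mm above its underside. Axes as the pot's.
- cup: Loose dark grey stoneware cup without handle, 0.18 to 0.33 kg, 76 mm diameter, 88 mm tall, hollow; origin at the centre of its underside. At the start it stands on the glass beyond the handle, 80 to 125 mm from its ring's centre towards the warmer's -y end.
- tumbler: Loose clear drinking glass, 77 mm diameter, 84 mm tall, standing on the desk just beyond the pot's end of the warmer, to its rear; origin at the centre of its underside. Leave alone.
- mouse: Loose white computer mouse, 107 x 58 x 33 mm, long axis along its x, on the desk beyond the cup's end of the warmer; origin at the centre of its underside. Leave alone.
- eraser: Loose blue and white eraser, 22 x 52 x 12 mm, on the desk just beyond the pot's end of the warmer, to its front; origin at the centre of its underside. Leave alone.
There are look-alikes about, which are no part of the job. What is shaped like the cup but orange is not meant.

How it is judged:
By the outcome, as a careful person would: the job done as asked, in the order asked, and still so for the second after the job is handed in, with the robot touching nothing.
It also fails if it takes over 58 s, if anything falls off the work surface, if the arm or the gripper's body presses on something with over 40 N, if the wrist force passes 120 N, or if a joint passes its speed limit or range.

## Working session

There is one attempt and no reset: what is moved stays moved. The work goes in short steps, Python scripts to look and compute and a shell command to move; the robot and the scene stay as the last step left them, time stands still between calls to the robot, and variables do not carry over. Pictures are saved under pics/ and viewed, at most 10 in all, crops included, and the job is handed in when it is done.

```bash
mkdir -p pics; ls
cat > h.py <<'E'
import numpy as np, cv2
from cell import ctrl
def save(im,n): cv2.imwrite(n, cv2.cvtColor(im["pixels"],cv2.COLOR_RGB2BGR))
def ray(im,u,v,T=None):
    d=np.array([(u-im["cx"])/im["fx"],(v-im["cy"])/im["fy"]]); s=d.copy()
    for _ in range(20): s=d/(1+im["k1"]*(s@s))
    T=np.array(im["pose"]) if T is None else T
    return T[:3,3], T[:3,:3]@np.array([s[0],-s[1],-1])
def onz(im,u,v,z,T=None):
    o,d=ray(im,u,v,T); return o+d*(z-o[2])/d[2]
E
python3 - <<'E'
from h import *
print(ctrl.read_state())
for n in ("scene","top"):
    im=ctrl.get_image(n); save(im,f"pics/{n}0.png"); np.save(f"{n}0.npy",im,allow_pickle=True)
    print(n,{k:v for k,v in im.items() if k!="pixels"})
E
```

```text
pics
{'clock': 0.0, 'qpos': array([ 1.24319948,  0.62936756,  0.03843529,  1.5183804 , -0.02701221,
        0.99630848, -0.01997371]), 'qd': array([ 0.00022962, -0.00210068,  0.00149012, -0.00036692,  0.00078458,
       -0.0017259 ,  0.00035219]), 'tau': array([ 2.88892006e-04, -5.63396108e+01,  1.22635078e+00, -1.93435961e+01,
        1.09373184e-02,  1.03944234e-02, -1.94905238e-05]), 'eef_pos': array([ 168.10022604, -627.22641463,  230.37112282]), 'tool_rot': array([-3.13964664e+00,  1.29955988e-05,  2.61821611e-01]), 'force': array([0.27232664, 0.6721694 , 1.55323117]), 'torque': array([ 0.0737592 , -0.05935814,  0.05873779]), 'gripper_force': 0.0, 'width': 85.4559106157217}
scene {'fx': 441.762723314401, 'fy': 441.762723314401, 'cx': 318.91157630797414, 'cy': 240.0985957513316, 'k1': 0.03350297310132448, 'pose': array([[ 8.06723566e-01,  3.60164327e-01, -4.68485588e-01,
         7.45974949e+01],
       [-5.90624736e-01,  4.65997559e-01, -6.58793363e-01,
        -4.80894556e+02],
       [-1.89607281e-02,  8.08163308e-01,  5.88653173e-01,
         5.48180318e+02],
       [ 0.00000000e+00,  0.00000000e+00,  0.00000000e+00,
         1.00000000e+00]])}
top {'fx': 481.84650928548353, 'fy': 481.84650928548353, 'cx': 323.88119218344787, 'cy': 245.18417748203203, 'k1': -0.08947843024695314, 'pose': array([[ 2.59652017e-02,  9.93963359e-01, -1.06595729e-01,
         3.81379862e+02],
       [-9.99558989e-01,  2.73515138e-02,  1.15638002e-02,
         6.54432159e+01],
       [ 1.44095482e-02,  1.06248463e-01,  9.94235198e-01,
         1.07139740e+03],
       [ 0.00000000e+00,  0.00000000e+00,  0.00000000e+00,
         1.00000000e+00]])}
```

View pics/top0.png

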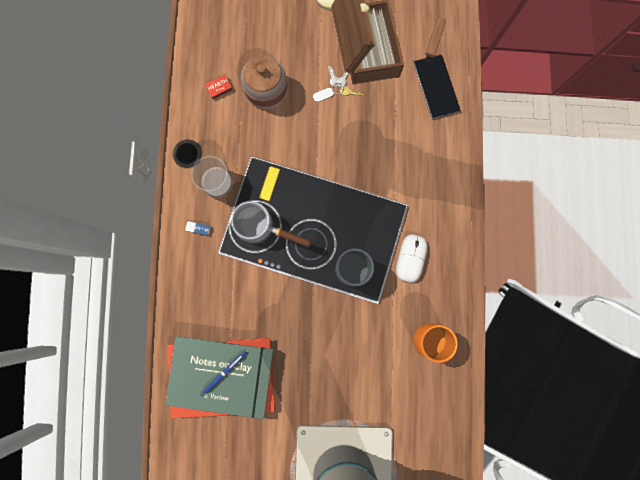

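View pics/scene0.png

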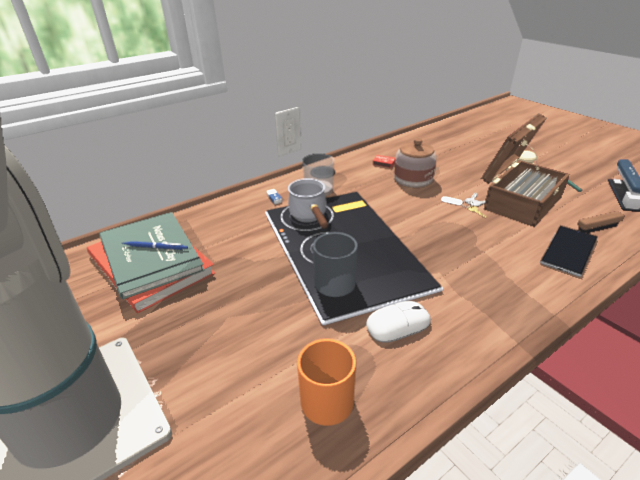

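The top view shows the tray corners at about (252,157), (407,205), (378,302) and (220,253). The pot is at about (255,222), its handle tip near (320,248), the grey cup at about (355,267), the stripe at (270,183) and the mouse at (412,258). The scene view agrees.

Run:
```python
from h import *
im=np.load("top0.npy",allow_pickle=True).item()
p=im["pixels"]; hsv=cv2.cvtColor(p,cv2.COLOR_RGB2HSV); H,S,V=[hsv[...,i].astype(int) for i in range(3)]
roi=np.zeros(p.shape[:2],np.uint8); cv2.fillPoly(roi,[np.array([(252,157),(407,205),(378,302),(220,253)])],1)
# stripe
m=((H>20)&(H<35)&(S>150)&(V>120)&(roi>0)).astype(np.uint8)
c=max(cv2.findContours(m,0,1)[0],key=cv2.contourArea); r=cv2.minAreaRect(c); print("stripe px",r)
print([onz(im,*q,14).round(0)[:2].tolist() for q in cv2.boxPoints(r)])
m=((H<18)&(S>90)&(V>40)&(roi>0)).astype(np.uint8); m=cv2.erode(m,np.ones((2,2)))
m[:, :268]=0
c=max(cv2.findContours(m,0,1)[0],key=cv2.contourArea); r=cv2.minAreaRect(c); print("handle px",r)
print([onz(im,*q,14+63).round(0)[:2].tolist() for q in cv2.boxPoints(r)])
C=[onz(im,*q,14) for q in [(252,157),(407,205),(378,302),(220,253)]]
print("corners",np.round(C)); print([np.linalg.norm(C[i]-C[(i+1)%4]).round() for i in range(4)])
big=cv2.resize(p[145:315,205:435],None,fx=3.45,fy=3.45,interpolation=cv2.INTER_CUBIC)
cv2.imwrite("pics/crop.png",cv2.cvtColor(big,cv2.COLOR_RGB2BGR))
```

```text
stripe px ((269.1500244140625, 183.04998779296875), (10.435514450073242, 33.5201416015625), 18.434947967529297)
[[598.0, 201.0], [672.0, 180.0], [665.0, 158.0], [591.0, 179.0]]
handle px ((294.862060546875, 238.34481811523438), (32.310997009277344, 5.942251205444336), 21.801410675048828)
[[506.0, 148.0], [518.0, 144.0], [495.0, 81.0], [483.0, 85.0]]
corners [[ 690.  221.   14.]
 [ 590. -131.   14.]
 [ 373.  -69.   14.]
 [ 471.  282.   14.]]
[np.float64(365.0), np.float64(226.0), np.float64(364.0), np.float64(228.0)]
```

View pics/crop.png

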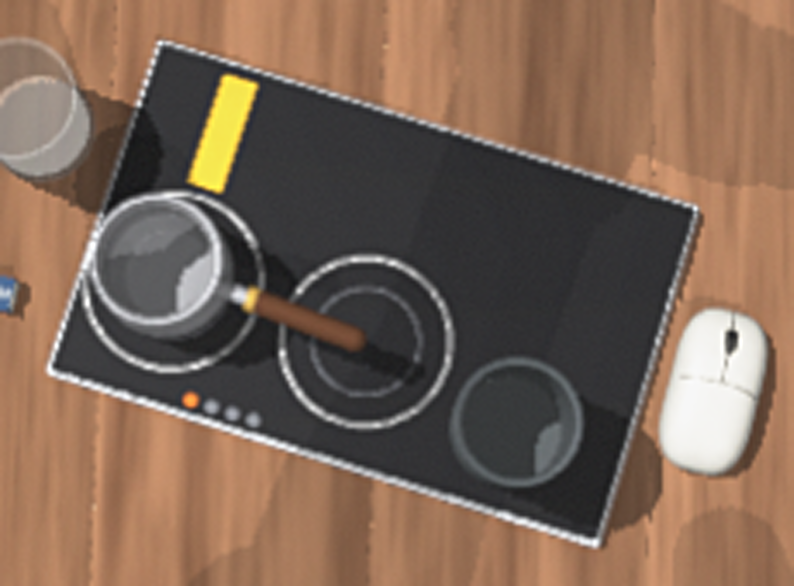

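The 3.45x crop shows the cup ring's centre at (367,341) and the pot ring's at (174,281). The cup rim's circle is centred at (517,422) and the pot rim's at (156,260). The handle tip is at about (364,338).

Run:
```python
from h import *
im=np.load("top0.npy",allow_pickle=True).item()
f=lambda u,v,z: onz(im,205+u/3.45,145+v/3.45,z)[:2]
C=np.array([f(*q,14) for q in [(162,42),(698,207),(600,545),(50,373)]])
c=C.mean(0); d=(C[0]-C[1])+(C[3]-C[2]); th=np.arctan2(d[1],d[0])-np.pi/2
ey=np.array([-np.sin(th),np.cos(th)]); ex=np.array([np.cos(th),np.sin(th)])
print("warmer",c,np.degrees(th))
W=lambda p:(round(float((p-c)@ex)),round(float((p-c)@ey)))
for n,a in dict(cup_ring=(367,341.5,14),pot_ring=(174.5,281,14),cup=(517,422,102),cupw=(583,422,102),cupe=(451,422,102),pot=(156,260,84),potL=(90,260,84),potR=(222,260,84),tip=(364,339,70),tum=(22,125,0),tumtop=(18,95,84),mouse=(714,390,20),mouseL=(661,455,15),mouseB=(705,475,15)).items():
    p=f(*a); print(n,p.round(),W(p))
print("model rings",c-35*ex-5*ey,c-35*ex+125*ey,"stripe end",c+98*ex+125*ey, 'ex',ex,'ey',ey)
```

```text
warmer [530.55021213  75.41076577] -15.793404102817101
cup_ring [497.  81.] (-34, -4)
pot_ring [532. 206.] (-34, 126)
cup [442.  -9.] (-62, -106)
cupw [443. -48.] (-50, -143)
cupe [441.  29.] (-73, -69)
pot [535. 208.] (-32, 129)
potL [534. 248.] (-44, 167)
potR [536. 168.] (-20, 91)
tip [492.  82.] (-39, -4)
tum [636. 313.] (36, 257)
tumtop [634. 297.] (40, 241)
mouse [ 471. -141.] (2, -225)
mouseL [ 429. -109.] (-48, -205)
mouseB [ 417. -137.] (-52, -235)
model rings [495.51063814  80.12545072] [530.89266983 205.21786389] stripe end [658.871831   169.01932377] ex [ 0.96224933 -0.27216947] ey [0.27216947 0.96224933]
```

```bash
python3 -m handwheel '[[[0,0,6.16],[0,0,0],1],[[0,0,6.16],[0,0,0],1],[[0,0,6.16],[0,0,0],1],[[0,0,6.16],[0,0,0],1],[[0,0,6.16],[0,0,0],1]]'
python3 -m handwheel '[[[0,0,0],[0.0276,-0.0410,0],1],[[0,0,0],[0.0276,-0.0410,0],1],[[0,0,0],[0.0276,-0.0410,0],1],[[0,0,0],[0.0276,-0.0410,0],1],[[0,0,0],[0.0276,-0.0410,0],1]]'
```

```text
clock: 0.52
eef_pos: [168.2, -627.5, 230.8]
tool_rot: [-3.141, 0.001, -0.281]
force: [-0.1, -0.1, -0.7]
width: 25.5
gripper_force: 0.0
clock: 0.93
eef_pos: [328.3, -491.5, 231.0]
tool_rot: [-3.141, 0.0, -0.276]
force: [1.4, -0.3, -0.5]
width: -0.0
gripper_force: 0.0
```

```bash
python3 -m handwheel '[[[0,0,0],[-0.002,-0.039,0],1],[[0,0,0],[-0.002,-0.039,0],1],[[0,0,0],[-0.002,-0.039,0],1],[[0,0,0],[-0.002,-0.039,0],1],[[0,0,0],[-0.002,-0.039,0],1]]' >/dev/null
python3 -m handwheel '[[[0,0,0],[-0.002,-0.039,0],1],[[0,0,0],[-0.002,-0.039,0],1],[[0,0,0],[-0.002,-0.039,0],1],[[0,0,0],[-0.002,-0.039,0],1],[[0,0,0],[-0.002,-0.039,0],1]]' | head -3
python3 -m handwheel '[[[0,0,0],[-0.002,-0.039,0],1],[[0,0,0],[-0.002,-0.039,0],1],[[0,0,0],[-0.002,-0.039,0],1],[[0,0,0],[-0.002,-0.036,0],1],[[0,0,0],[0,0,0],1]]'
```

```text
clock: 1.77
eef_pos: [414.1, -110.7, 231.3]
tool_rot: [-3.142, 0.0, -0.276]
clock: 2.18
eef_pos: [449.6, 45.1, 231.2]
tool_rot: [-3.137, -0.0, -0.264]
force: [0.9, -0.8, 0.1]
width: -0.2
gripper_force: 0.0
```

```bash
python3 -m handwheel '[[[0,0,0],[-0.001,-0.031,0],1],[[0,0,0],[-0.001,-0.031,0],1],[[0,0,0],[0,0,0.03],1],[[0,0,0],[0,0,0.03],1],[[0,0,0],[0,0,0],1]]'
python3 - <<'E'
from h import *
s=ctrl.read_state(); im=ctrl.get_image("wrist"); save(im,"pics/w1.png"); np.save("w1.npy",im,allow_pickle=True)
print(s["eef_pos"],s["tool_rot"],im["T_tool_cam"],im["fx"])
E
```

```text
clock: 2.6
eef_pos: [459.5, 96.7, 167.3]
tool_rot: [3.137, 0.008, -0.274]
force: [-2.0, -0.3, 0.0]
width: -0.1
gripper_force: 0.0
[459.53973881  96.70676521 167.27392547] [ 3.13680438  0.00807144 -0.27428968] [[-1.53262701e-03  9.56601450e-01  2.91395466e-01  7.51098179e+01]
 [ 9.99998781e-01  1.37921715e-03  7.31871434e-04 -2.26579068e-01]
 [ 2.98211651e-04  2.91396232e-01 -9.56602397e-01 -1.40903710e+02]
 [ 0.00000000e+00  0.00000000e+00  0.00000000e+00  1.00000000e+00]] 426.01022800589965
```

View pics/w1.png

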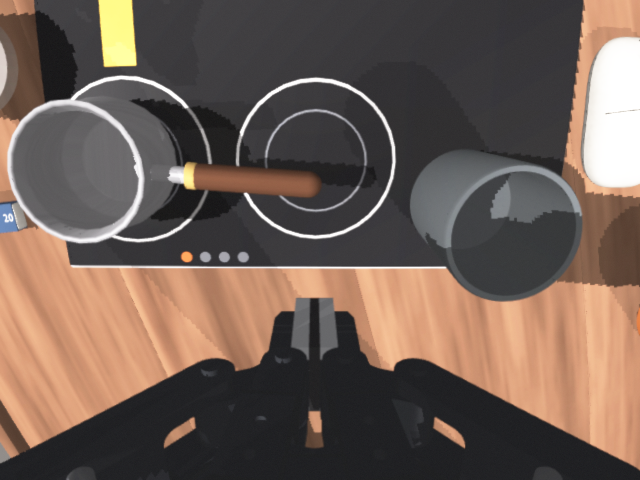

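The wrist view shows the handle from its collar at (190,175) to its tip at (321,185). The pot rim is centred at (76,171), the cup rim at (513,233) and the cup ring at (316,158). The shut fingertips are at about (315,300), clear of the handle on the front side.

```bash
cat >> h.py <<'E'
from scipy.spatial.transform import Rotation as Ro
c=np.array([530.55,75.41]); ex=np.array([.96225,-.27217]); ey=np.array([.27217,.96225])
W=lambda p:((p[:2]-c)@ex).round(1).tolist().__class__ and [round(float((p[:2]-c)@ex),1),round(float((p[:2]-c)@ey),1)]
def wT(im,pos,rot):
    A=np.eye(4); A[:3,:3]=Ro.from_euler("xyz",rot).as_matrix(); A[:3,3]=pos; return A@np.array(im["T_tool_cam"])
E
sed -i 's/^W=.*/W=lambda p:[round(float((p[:2]-c)@e),1) for e in (ex,ey)]/' h.py
python3 - <<'E'
from h import *
im=np.load("w1.npy",allow_pickle=True).item(); T=wT(im,[459.54,96.71,167.27],[3.13680438,.00807144,-.27428968])
for n,a in dict(cup_ring=(316,158,14),pot=(76,171,84),tip=(321,185,70),collar=(190,175,70),cup=(513,233,102),tcp=(0,0,0)).items():
    p=onz(im,*a,T) if n!="tcp" else np.array([459.54,96.71]); print(n,p.round(),W(p))
E
```

```text
cup_ring [501.  83.  14.] [-30.7, -0.5]
pot [538. 208.  84.] [-28.4, 129.5]
tip [492.  83.  70.] [-39.6, -2.8]
collar [518. 153.  70.] [-33.6, 70.8]
cup [447.  -6. 102.] [-58.3, -101.2]
tcp [460.  97.] [-74.1, 1.2]
```

```bash
python3 -m handwheel '[[[0,0,0],[0,-0.008,0.03],1],[[0,0,0],[0,0,0.03],1],[[0,0,0],[0,0,0.03],1],[[0,0,0],[0,0,0.03],1],[[0,0,0],[0,0,0],1]]'
python3 -m handwheel '[[[0,0,0],[0,0,0],1],[[0,0,0],[0,0,0],1]]'
```

```text
clock: 3.07
eef_pos: [463.4, 103.7, 48.5]
tool_rot: [3.138, 0.006, -0.277]
force: [-0.5, 1.0, 0.1]
width: 0.3
gripper_force: 0.0
clock: 3.23
eef_pos: [466.8, 104.6, 53.2]
tool_rot: [-3.14, -0.002, -0.277]
force: [-0.0, 0.6, 0.4]
width: -0.0
gripper_force: 0.0
```

```bash
python3 -m handwheel '[[[0,0,0],[0.005,0,0.006],1],[[0,0,-3],[0.005,0,0],1],[[0,0,-5],[0.0103,0.0012,0],1],[[0,0,-5],[0.0103,0.0012,0],1],[[0,0,-5],[0.0103,0.0012,0],1]]'
python3 -m handwheel '[[[0,0,-5],[0.0103,0.0012,0],1],[[0,0,-5],[0.0103,0.0012,0],1],[[0,0,-5],[0.0103,0.0012,0],1],[[0,0,-5],[0.0103,0.0012,0],1],[[0,0,-5],[0.0103,0.0012,0],1]]'
python3 - <<'E'
from h import *
s=ctrl.read_state(); im=ctrl.get_image("wrist"); save(im,"pics/w2.png"); np.save("w2.npy",im,allow_pickle=True)
im=ctrl.get_image("top"); save(im,"pics/t2.png"); print(s["eef_pos"],s["tool_rot"],W(s["eef_pos"]))
p=im["pixels"][145:315,205:435]; big=cv2.resize(p,None,fx=3.45,fy=3.45,interpolation=2); cv2.imwrite("pics/c2.png",big[:,:,::-1])
E
```

```text
clock: 3.65
eef_pos: [506.7, 93.8, 47.1]
tool_rot: [3.141, -0.003, 0.042]
force: [-0.5, -0.2, -1.0]
width: 0.0
gripper_force: 0.2
clock: 4.07
eef_pos: [558.2, 98.3, 47.3]
tool_rot: [3.139, -0.002, 0.478]
force: [-0.2, -0.9, 0.0]
width: 0.1
gripper_force: 0.2
[558.19285571  98.32837321  47.2753687 ] [ 3.13931347e+00 -2.47614983e-03  4.77784728e-01] [20.4, 29.6]
```

View pics/w2.png

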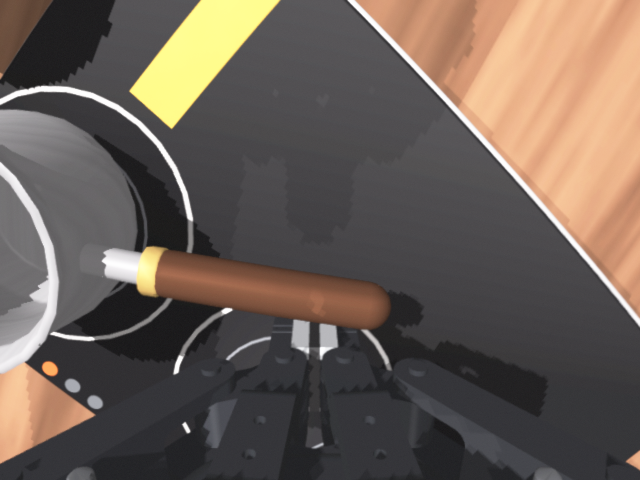

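The handle has turned roughly halfway. In the wrist view it runs from the collar at (152,271) to the tip at (388,305), with the fingers behind it at (315,335).

Run:
```python
from h import *
im=np.load("w2.npy",allow_pickle=True).item(); T=wT(im,[558.19,98.33,47.28],[3.1393,-.0025,.4778])
t=np.array(W(onz(im,388,305,70,T))); k=np.array(W(onz(im,152,271,70,T))); d=t-k
print(t,k,np.linalg.norm(d),np.degrees(np.arctan2(d[1],d[0])),"axis est",t-135*d/np.linalg.norm(d))
```

```text
[49.4 25.5] [ 8.7 85.1] 72.1709775463794 -55.67138181598077 axis est [-26.73171093 136.98525728]
```

```bash
python3 -m handwheel '[[[0,0,-5],[0.0097,0.0025,0],1],[[0,0,-5],[0.0097,0.0025,0],1],[[0,0,-5],[0.0097,0.0025,0],1],[[0,0,-5],[0.0097,0.0025,0],1],[[0,0,-5],[0.0097,0.0025,0],1]]'
python3 -m handwheel '[[[0,0,-5],[0.0097,0.0025,0],1],[[0,0,-5],[0.0097,0.0025,0],1],[[0,0,-5],[0.0097,0.0025,0],1],[[0,0,0],[0,0,0],1]]'
python3 - <<'E'
from h import *
s=ctrl.read_state(); im=ctrl.get_image("wrist"); save(im,"pics/w3.png"); np.save("w3.npy",[im,s["eef_pos"],s["tool_rot"]],allow_pickle=True)
im=ctrl.get_image("top"); print(s["eef_pos"],s["tool_rot"],W(s["eef_pos"])); np.save("t3.npy",im,allow_pickle=True)
p=im["pixels"][145:315,205:435]; a=cv2.resize(p,(400,296),interpolation=2); b=cv2.resize(np.load("w3.npy",allow_pickle=True)[0]["pixels"],(400,300))
cv2.imwrite("pics/c3.png",np.hstack([a,b[:296]])[:,:,::-1])
E
```

```text
clock: 4.58
eef_pos: [602.5, 117.6, 46.5]
tool_rot: [3.14, 0.001, 0.912]
force: [1.1, -0.8, 0.6]
width: -0.1
gripper_force: 0.2
clock: 4.92
eef_pos: [625.4, 140.3, 46.5]
tool_rot: [3.14, -0.003, 1.173]
force: [0.4, 0.8, 0.3]
width: 0.3
gripper_force: 0.0Traceback (most recent call last):
  File "<stdin>", line 2, in <module>
    arr = np.asanyarray(arr)
ValueError: setting an array element with a sequence. The requested array has an inhomogeneous shape after 1 dimensions. The detected shape was (3,) + inhomogeneous part.
```

Run:
```python
from h import *
s=ctrl.read_state(); im=ctrl.get_image("wrist"); im["pos"]=s["eef_pos"]; im["rot"]=s["tool_rot"]; np.save("w3.npy",im,allow_pickle=True)
t=ctrl.get_image("top"); print(s["eef_pos"],s["tool_rot"],W(s["eef_pos"])); np.save("t3.npy",t,allow_pickle=True)
p=t["pixels"][145:315,205:435]; a=cv2.resize(p,(400,296),interpolation=2); b=cv2.resize(im["pixels"],(400,300))
cv2.imwrite("pics/c3.png",np.hstack([a,b[:296]])[:,:,::-1])
```

```text
[624.41419687 139.37579805  46.21588126] [ 3.14062914e+00 -1.14836614e-03  1.16991800e+00] [72.9, 87.1]
```

View pics/c3.png

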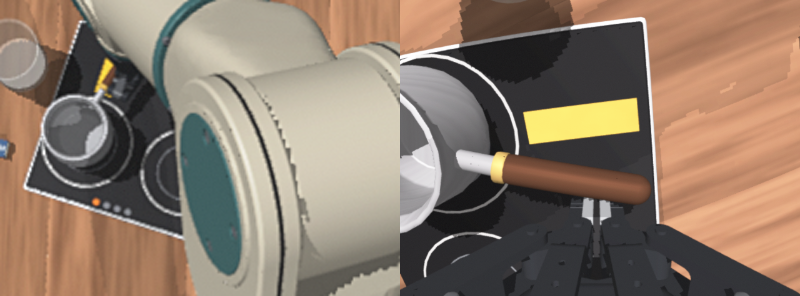

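In the right panel (1.6x reduced), the handle now trails the stripe by roughly 15-20°: tip at about (402,306), collar at about (160,267) in full pixels. In the left panel the pot rim is at about (75,128).

Run:
```python
from h import *
im=np.load("w3.npy",allow_pickle=True).item(); T=wT(im,im["pos"],im["rot"])
t=np.array(W(onz(im,402,306,70,T))); k=np.array(W(onz(im,160,267,70,T))); d=t-k
print(t,k,np.linalg.norm(d),np.degrees(np.arctan2(d[1],d[0])),"axis est",t-135*d/np.linalg.norm(d))
print("stripe corners",[W(onz(im,(u-400)*1.6,v*1.6,14,T)) for u,v in [(524,115),(637,98),(640,129),(528,144)]])
t=np.load("t3.npy",allow_pickle=True).item(); print("pot",W(onz(t,205+75/1.739,145+128/1.739,84)))
```

```text
[102.4 101.7] [ 32.1 123.3] 73.54352452799635 -17.079817531899852 axis est [-26.64603173 141.34998984]
stripe corners [[32.2, 139.0], [106.9, 140.5], [107.1, 119.9], [31.0, 119.2]]
pot [-29.8, 134.0]
```

```bash
python3 -m handwheel '[[[0,0,-1.5],[0.0065,0,0],1],[[0,0,-1.5],[0.0065,0,0],1],[[0,0,-1.5],[0.0065,0,0],1],[[0,0,-1.5],[0.0065,0,0],1],[[0,0,-1],[0.0045,0,0],1]]' >/dev/null
python3 -m handwheel '[[[0,0,0],[0,0,0],1],[[0,0,0],[0,0,0],1]]'
cat > look.py <<'E'
from h import *
import sys
n=sys.argv[1]
s=ctrl.read_state(); im=ctrl.get_image("wrist"); im["pos"]=s["eef_pos"]; im["rot"]=s["tool_rot"]; np.save(f"w{n}.npy",im,allow_pickle=True)
t=ctrl.get_image("top"); print(s["eef_pos"],s["tool_rot"],W(s["eef_pos"])); np.save(f"t{n}.npy",t,allow_pickle=True)
p=t["pixels"][145:315,205:435]; a=cv2.resize(p,(400,296),interpolation=2); b=cv2.resize(im["pixels"],(400,300))
cv2.imwrite(f"pics/c{n}.png",np.hstack([a,b[:296]])[:,:,::-1])
E
python3 look.py 4
```

```text
clock: 5.65
eef_pos: [634.3, 168.2, 45.2]
tool_rot: [-3.141, -0.0, 1.296]
force: [-0.2, -1.4, -0.3]
width: -0.3
gripper_force: 0.0
[634.29540043 168.21395899  45.20109329] [-3.14121316e+00 -3.51491666e-04  1.29567808e+00] [74.6, 117.5]
```

View pics/c4.png

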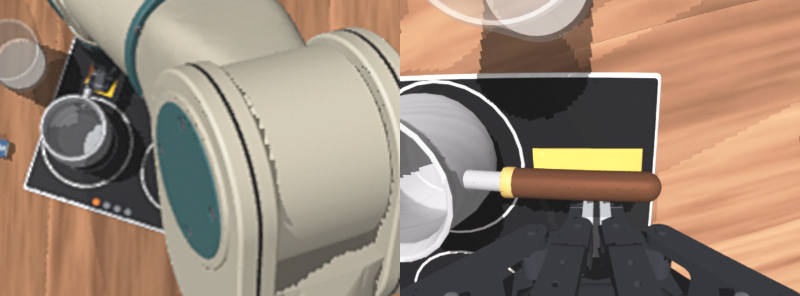

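The handle is now nearly parallel to the stripe: in the right panel the tip is at (661,186), the collar at (506,182) and the stripe's far corners at (533,148) and (642,149).

Run:
```python
from h import *
im=np.load("w4.npy",allow_pickle=True).item(); T=wT(im,im["pos"],im["rot"])
g=lambda u,v,z:np.array(W(onz(im,(u-400)*1.6,v*1.6,z,T)))
t=g(661,186,70);k=g(506,182,70); d=t-k
print(t,k,np.linalg.norm(d),np.degrees(np.arctan2(d[1],d[0])),"axis est",t-135*d/np.linalg.norm(d))
print("stripe far corners (true ~31/106,136)",g(533,148,14),g(642,149,14),"tray corner (116,186)",g(659,75,14))
t=np.load("t4.npy",allow_pickle=True).item(); print("pot",W(onz(t,205+74.5/1.739,145+129/1.739,84)))
```

```text
[106.3 138.8] [ 32.1 140.9] 74.22971103271249 -1.6211459136534074 axis est [-28.64596518 142.61922543]
stripe far corners (true ~31/106,136) [ 32.4 141.4] [106.2 140.6] tray corner (116,186) [114.8 189.2]
pot [-31.1, 134.2]
```

```bash
python3 -m handwheel '[[[0,0,0],[-0.012,0,0],1],[[0,0,0],[0,0,-0.03],1],[[0,0,0],[0,0,-0.03],1],[[0,0,0],[0,0,-0.03],1],[[0,0,0],[0.023,-0.022,0],1]]' | head -2
python3 -m handwheel '[[[0,0,0],[0.023,-0.022,0],1],[[0,0,0],[0.023,-0.022,0],1],[[0,0,5],[0.023,-0.022,0],1],[[0,0,5],[0,0,0],1],[[0,0,5],[0,0,0],1]]' >/dev/null
python3 -m handwheel '[[[0,0,0],[0,0,0],1],[[0,0,0],[0,0,0],1]]'
python3 look.py 5
```

```text
clock: 6.17
eef_pos: [623.5, 175.7, 140.9]
clock: 6.75
eef_pos: [571.7, 267.0, 135.3]
tool_rot: [3.141, 0.001, 1.034]
force: [-0.5, 0.3, -0.1]
width: -0.1
gripper_force: 0.0
[571.71489313 267.03396975 135.31864214] [3.14074112e+00 1.03583571e-03 1.03447531e+00] [-12.5, 195.6]
```

View pics/c5.png

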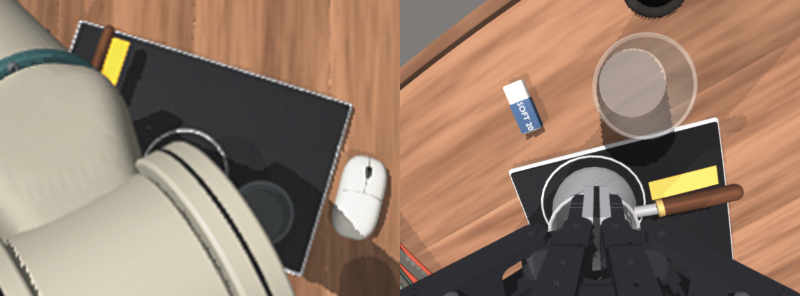

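The right panel shows the tumbler rim centred at (645,86), the handle from (660,209) to (742,192), and the pot behind the fingers.

Run:
```python
from h import *
im=np.load("w5.npy",allow_pickle=True).item(); T=wT(im,im["pos"],im["rot"])
g=lambda u,v,z:np.array(W(onz(im,(u-400)*1.6,v*1.6,z,T)))
print("tumbler",g(645,86,84),"left",g(594,86,84)); t=g(742,192,70);k=g(660,209,70); d=t-k
print(t,k,np.linalg.norm(d),np.degrees(np.arctan2(d[1],d[0])),"axis",t-135*d/np.linalg.norm(d))
print("stripe (31,136)(106,136)(106,114)",g(649,183,14),g(716,167,14),g(719,182,14),"corner 116,186",g(718,119,14))
print("pot ring far (-35,183)",g(600,155,14),"ring left/right",g(541,200,14),g(650,205,14))
```

```text
tumbler [ 38.  248.2] left [  3.1 257.4]
[105.1 136.7] [ 31.2 140.5] 73.99763509734618 -2.9436044813586686 axis [-29.72187622 143.63265399]
stripe (31,136)(106,136)(106,114) [ 32.  140.3] [105.8 139.2] [107.  120.7] corner 116,186 [114.7 190.5]
pot ring far (-35,183) [-10.8 184.6] ring left/right [-86.7 151.1] [ 27.9 113.9]
```

```bash
python3 -m handwheel '[[[0,0,0],[0,0,0.03],1],[[0,0,0],[0,0,0.03],1],[[0,0,0],[0,0,0.03],1],[[0,0,0],[-0.004,0,0],1],[[0,0,0],[-0.004,0,0],1]]'
python3 -m handwheel '[[[0,0,0],[-0.004,0,0],1],[[0,0,0],[-0.004,0,0],1],[[0,0,0],[-0.002,0,0],1],[[0,0,0],[0,0,0],1],[[0,0,0],[0,0,0],1]]'
python3 look.py 6
```

```text
clock: 7.27
eef_pos: [566.6, 260.9, 44.1]
tool_rot: [-3.14, 0.002, 1.034]
force: [1.5, 1.8, -0.4]
width: -0.1
gripper_force: 0.8
clock: 7.68
eef_pos: [563.2, 253.3, 46.6]
tool_rot: [3.14, -0.002, 1.033]
force: [0.3, 2.0, -1.5]
width: 0.1
gripper_force: 1.2
[563.15626021 253.27732777  46.6058872 ] [ 3.14033579e+00 -2.00062603e-03  1.03306138e+00] [-17.0, 180.0]
```

View pics/c6.png

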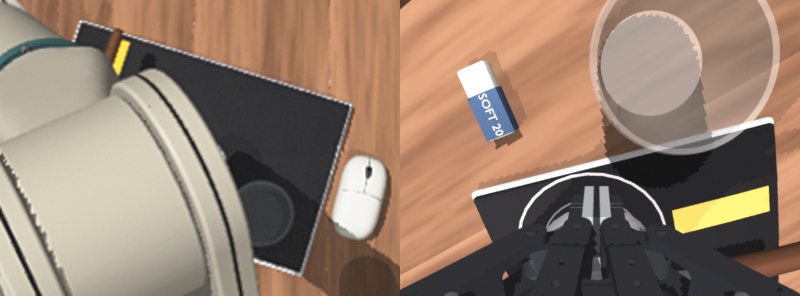

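The fingers touch the pot (about 2 N). In the left panel, the visible part of the handle runs from its tip at about (117,30) to (109,66), beside the stripe.

Run:
```python
from h import *
t=np.load("t6.npy",allow_pickle=True).item(); p=t["pixels"]; hsv=cv2.cvtColor(p,cv2.COLOR_RGB2HSV)
H,S,V=[hsv[...,i].astype(int) for i in range(3)]
o=np.load("top0.npy",allow_pickle=True).item()["pixels"].astype(int)
m=((np.abs(p.astype(int)-o).sum(2)>60)&(H<18)&(S>90)&(V>30))
m[:158]=0;m[190:]=0;m[:,:262]=0;m[:,285:]=0
m=m.astype(np.uint8); cc=max(cv2.findContours(m,0,1)[0],key=cv2.contourArea); r=cv2.minAreaRect(cc); print(r,[W(onz(t,*q,70)) for q in cv2.boxPoints(r)])
im=np.load("w6.npy",allow_pickle=True).item(); T=wT(im,im["pos"],im["rot"])
g=lambda u,v,z:np.array(W(onz(im,(u-400)*1.6,v*1.6,z,T)))
print("handle pt far edge",g(760,254,70),g(793,244,70),"stripe",g(673,211,14),g(768,185,14))
```

```text
((268.97259521484375, 172.23973083496094), (5.9690985679626465, 13.342691421508789), 20.556045532226562) [[65.8, 132.6], [94.7, 131.6], [93.9, 118.8], [65.0, 119.9]]
handle pt far edge [ 66.2 135.2] [ 86.1 135.5] stripe [ 32.  140.9] [105.6 141.8]
```

The handle's centre line is at y≈124-126 in the warmer's frame (stripe 114-136), so the handle is done. Next I retreat, rise and go behind the cup with the fingers half open.

```bash
python3 -m handwheel '[[[0,0,0],[0.012,0,0],1],[[0,0,0],[0,0,-0.03],1],[[0,0,0],[0,0,-0.03],1],[[0,0,0],[0,0,-0.03],1],[[0,0,0],[0,0,-0.035],1]]' | head -2
python3 -m handwheel '[[[0,0,0],[-0.035,0.0032,0],0.53],[[0,0,0],[-0.035,0.0032,0],0.53],[[0,0,0],[-0.035,0.0032,0],0.53],[[0,0,0],[-0.035,0.0032,0],0.53],[[0,0,0],[-0.035,0.0032,0],0.53]]' | head -2
python3 -m handwheel '[[[0,0,0],[-0.035,0.0032,0],0.53],[[0,0,0],[-0.035,0.0032,0],0.53],[[0,0,0],[-0.035,0.0032,0],0.53],[[0,0,0],[-0.035,0.0032,0],0.53],[[0,0,0],[-0.035,0.0032,0],0.53]]' | head -2
python3 -m handwheel '[[[0,0,0],[0,0,0],0.53],[[0,0,0],[0,0,0],0.53]]'
python3 look.py 7
```

```text
clock: 8.2
eef_pos: [567.1, 261.8, 170.4]
clock: 8.62
eef_pos: [490.9, 102.5, 170.3]
clock: 9.03
eef_pos: [414.9, -55.6, 170.4]
clock: 9.2
eef_pos: [415.1, -56.2, 170.3]
tool_rot: [-3.14, 0.002, 1.028]
force: [0.2, 0.6, -0.8]
width: 40.0
gripper_force: 0.0
[415.0632823  -56.24856802 170.28892604] [-3.14046410e+00  2.40998795e-03  1.02802963e+00] [-75.3, -158.1]
```

View pics/c7.png

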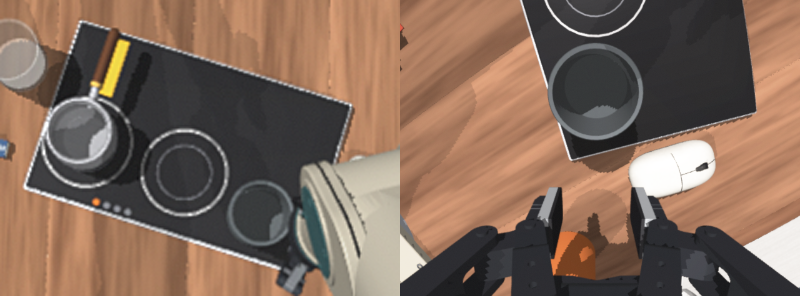

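Last picture. In the left panel the handle runs from its tip at (114,32) to the collar at (94,85), and the pot rim is at (81,130). In the right panel the cup rim is centred at (595,91), and the mouse's near edge is at about (632,190), right of the half-open fingers.

Run:
```python
from h import *
t=np.load("t7.npy",allow_pickle=True).item(); f=lambda u,v,z:np.array(W(onz(t,205+u/1.739,145+v/1.739,z)))
a=f(114,32,70);b=f(94,85,70);d=a-b
print("handle",a,b,np.linalg.norm(d),np.degrees(np.arctan2(d[1],d[0])),"pot",f(81,130,84),"cup",f(262,214,102))
im=np.load("w7.npy",allow_pickle=True).item(); T=wT(im,im["pos"],im["rot"])
def g(u,v,z):
    p=onz(im,(u-400)*1.6,v*1.6,z,T); l=Ro.from_euler("xyz",im["rot"]).as_matrix().T@(p-im["pos"]); return W(p),l[:2].round(1)
print("cup",g(595.5,91.5,102),g(548,91.5,102),"mouse",g(630,178,15),g(634,190,15),g(650,198,15),"ring outer near",g(585,37,14))
```

```text
handle [ 99.2 128.5] [ 28.9 131.2] 70.3518301112345 -2.1994681000637426 pot [-30.  126.4] cup [ -62.9 -107.7]
cup ([-59.8, -101.7], array([58.6,  0.1])) ([-95.3, -91.8], array([ 58.8, -36.7])) mouse ([-49.2, -217.7], array([-50.2,  41.1])) ([-48.0, -234.5], array([-66.1,  46.6])) ([-31.3, -250.5], array([-77.2,  67. ])) ring outer near ([-57.6, -50.7], array([108.7, -11.1]))
```

```bash
python3 -m handwheel '[[[0,0,0],[0,0,0.032],0.53],[[0,0,0],[0,0,0.032],0.53],[[0,0,0],[0,0,0.032],0.53],[[0,0,0],[0,0,0.03],0.53],[[0,0,0],[0,0,0],0.53]]'
python3 -m handwheel '[[[0,0,0],[0.005,0,0],0.53],[[0,0,0],[0.005,0,0],0.53],[[0,0,0],[0.005,0,0],0.53],[[0,0,0],[0.006,0,0],0.53],[[0,0,0],[0.007,0,0],0.53]]'
```

```text
clock: 9.72
eef_pos: [413.3, -52.6, 40.5]
tool_rot: [-3.132, 0.007, 1.038]
force: [-0.6, 0.3, -0.6]
width: 40.1
gripper_force: 0.0
clock: 10.13
eef_pos: [432.3, -29.5, 46.3]
tool_rot: [3.139, -0.001, 1.032]
force: [-0.3, -2.3, 0.2]
width: 39.9
gripper_force: 0.4
```

```bash
python3 -m handwheel '[[[0,0,0],[0.0075,-0.0002,0],0.53],[[0,0,0],[0.0075,-0.0002,0],0.53],[[0,0,0],[0.0075,-0.0002,0],0.53],[[0,0,0],[0.0075,-0.0002,0],0.53],[[0,0,0],[0.0075,-0.0002,0],0.53]]'
python3 -m handwheel '[[[0,0,0],[0.0075,-0.0002,0],0.53],[[0,0,0],[0.0075,-0.0002,0],0.53],[[0,0,0],[0.0075,-0.0002,0],0.53],[[0,0,0],[0.005,0,0],0.53],[[0,0,0],[0,0,0],0.53]]'
python3 - <<'E'
from h import *
s=ctrl.read_state(); im=ctrl.get_image("wrist"); im["pos"]=s["eef_pos"]; im["rot"]=s["tool_rot"]; np.save("w8.npy",im,allow_pickle=True)
t=ctrl.get_image("top"); np.save("t8.npy",t,allow_pickle=True)
print(s["eef_pos"],W(s["eef_pos"]),s["force"])
E
```

```text
clock: 10.55
eef_pos: [449.7, 3.5, 44.9]
tool_rot: [3.141, 0.0, 1.033]
force: [-2.1, -4.0, 3.6]
width: 40.3
gripper_force: 0.4
clock: 10.97
eef_pos: [464.3, 28.9, 44.8]
tool_rot: [3.141, -0.002, 1.035]
force: [-0.5, 0.1, -0.2]
width: 40.1
gripper_force: 0.0
[464.3064576   28.90719783  44.80500806] [-51.1, -62.8] [-0.47157567  0.12879527 -0.19234424]
```

```bash
python3 -m handwheel '[[[0,0,0],[0.005,0,0],0.53],[[0,0,0],[0.005,0,0],0.53],[[0,0,0],[0.003,0,0],0.53],[[0,0,0],[0,0,0],0.53]]'
python3 -m handwheel '[[[0,0,0],[-0.015,0,0],0.53],[[0,0,0],[-0.03,0,0],0.53],[[0,0,0],[0,0,-0.04],0.53],[[0,0,0],[0,0,-0.04],0.53],[[0,0,0],[0,0,-0.04],0.53]]' >/dev/null
python3 -m handwheel '[[[0,0,0],[-0.04,0,0],0.53],[[0,0,0],[-0.04,0,0],0.53],[[0,0,0],[-0.04,0,0],0.53],[[0,0,0],[0,0,0],0.53],[[0,0,0],[0,0,0],0.53]]'
python3 - <<'E'
from h import *
s=ctrl.read_state(); t=ctrl.get_image("top"); np.save("t9.npy",t,allow_pickle=True)
im=ctrl.get_image("wrist"); im["pos"]=s["eef_pos"]; im["rot"]=s["tool_rot"]; np.save("w9.npy",im,allow_pickle=True)
g=cv2.cvtColor(t["pixels"],cv2.COLOR_RGB2GRAY)[145:315,205:435]; g=cv2.resize(g,None,fx=4,fy=4,interpolation=2)
g=cv2.createCLAHE(4,(4,4)).apply(g)
C=cv2.HoughCircles(g,cv2.HOUGH_GRADIENT,1,15,param1=120,param2=35,minRadius=60,maxRadius=115)
for u,v,r in C[0][:14]:
    u,v=205+u/4,145+v/4; print(round(float(r)),"z14",W(onz(t,u,v,14)),"z84",W(onz(t,u,v,84)),"z102",W(onz(t,u,v,102)))
T=wT(im,im["pos"],im["rot"]); g=cv2.createCLAHE(4,(4,4)).apply(cv2.cvtColor(im["pixels"],cv2.COLOR_RGB2GRAY))
C=cv2.HoughCircles(g,cv2.HOUGH_GRADIENT,1,20,param1=120,param2=40,minRadius=50,maxRadius=110)
print("wrist")
for u,v,r in (C[0][:8] if C is not None else []): print(round(float(r)),"z14",W(onz(im,u,v,14,T)),"z102",W(onz(im,u,v,102,T)),"edge",W(onz(im,u+r,v,102,T)))
E
```

```text
clock: 11.4
eef_pos: [470.6, 39.2, 44.9]
tool_rot: [3.141, -0.002, 1.034]
force: [-0.0, -0.7, -0.7]
width: 40.2
gripper_force: 0.1
clock: 12.23
eef_pos: [382.9, -106.8, 164.7]
tool_rot: [-3.141, 0.002, 1.026]
force: [0.1, 0.7, 0.4]
width: 39.8
gripper_force: 0.0
107 z14 [-33.9, 126.7] z84 [-40.9, 115.0] z102 [-42.8, 112.0]
103 z14 [-33.0, -3.1] z84 [-40.1, -6.2] z102 [-41.9, -7.0]
78 z14 [-23.0, 142.6] z84 [-30.8, 129.8] z102 [-32.8, 126.6]
88 z14 [-22.8, -5.7] z84 [-30.6, -8.6] z102 [-32.7, -9.4]
90 z14 [-41.3, 1.2] z84 [-47.9, -2.2] z102 [-49.6, -3.1]
82 z14 [-26.8, 134.3] z84 [-34.4, 122.1] z102 [-36.3, 119.0]
88 z14 [-38.2, -10.5] z84 [-45.0, -13.1] z102 [-46.7, -13.8]
92 z14 [-17.3, 135.7] z84 [-25.4, 123.4] z102 [-27.6, 120.2]
90 z14 [-41.5, 132.4] z84 [-48.1, 120.3] z102 [-49.8, 117.2]
84 z14 [-29.3, -14.7] z84 [-36.7, -17.0] z102 [-38.6, -17.6]
82 z14 [-28.0, 7.1] z84 [-35.5, 3.3] z102 [-37.4, 2.4]
112 z14 [-24.3, 126.4] z84 [-32.1, 114.7] z102 [-34.0, 111.7]
87 z14 [-34.3, 139.4] z84 [-41.4, 126.9] z102 [-43.2, 123.7]
82 z14 [-46.2, -7.3] z84 [-52.5, -10.1] z102 [-54.1, -10.8]
wrist
```

Run:
```python
from h import *
L=lambda n:np.load(n+".npy",allow_pickle=True).item()
t=L("t9"); a=t["pixels"].astype(int); b=L("t7")["pixels"].astype(int)
D=np.abs(a-b).sum(2); B=(a-b).sum(2)
box=(slice(200,290),slice(270,360))
for th in (25,40,60):
    m=np.zeros(D.shape,np.uint8); m[box]=(B[box]>th); 
    c_=max(cv2.findContours(m,0,1)[0],key=cv2.contourArea); (u,v),r=cv2.minEnclosingCircle(c_)
    print(th,(u,v),r,cv2.contourArea(c_),W(onz(t,u,v,102)), "size mm",2*r/481.8*970)
sub=np.clip(B[218:272:3,280:346:3],-200,400); print(sub)
```

```text
25 (315.425537109375, 240.81915283203125) 20.228607177734375 294.5 [-34.4, -13.8] size mm 81.45184293234679
40 (316.66522216796875, 241.6521759033203) 19.52105712890625 211.0 [-35.2, -16.7] size mm 78.6028452263971
60 (315.4368896484375, 241.9660186767578) 18.835819244384766 155.0 [-36.6, -14.5] size mm 75.84368894584152
[[ -12   -3   -6   -4    3    5   -4   -9  -11  -27  -34  -30  -20   -1
    12   17   12   10   15   10   -8  -13]
 [  -7   -1    0    3    0   -6   -8  -10  -11  -33  -28  -29  -41  -67
    -9    8   16   11   10    7    8  -13]
 [  -4    6    5   -7    4  -15  -13    3   -1  -20   37   69   84   58
   -23   62   17   19    9   14   10   12]
 [  -6    2   -4   -3  -11   -7   -4   -4   71  107  -18  -32  -29   -8
   128  113   44   17   11   11    6    5]
 [  -7   -8   -4   -1   -9   -8   -5   29  -37  -26  -19  -27  -67 -111
    24   36  200   54    4   -3   -5  -12]
 [  -8    2    3   -8    3   -8  -27   47   -6   -6    1   10   13   11
  -150    1   72   87   24    5   -4  -13]
 [  -4   -4   -3    3   -3   -3   85   -8   12    8    7    0   15    9
    21  -50   2
[... 593 characters left out ...]
-42  -57]
 [  -5    2   -8  -15   -6   -7   -5   94   54    9   14   10    1    4
   -93  185  195  -70  -81  -40  -69 -189]
 [  -6   -8   -6   -7   -3   -2   -3   -8   36  113   26    3  -71 -129
    80  153   15 -185  -38  -35 -200  -62]
 [  -3   -6   -8   -7   -8   -7    0   -8    3    4   78  107  132   98
    -8   -2 -198  -49  -48 -115 -118  -74]
 [   1   -7   -2   -7   -2  -14   -8    6    1   -4   -6  -21  -36  -41
   -62 -200  -75  -55  -46 -200  -66  -66]
 [  -7   -5   -9    2   -7   -1   -7  -12   -4   -5   -6  -17  -41 -146
  -200  -47  -64  -56  -45 -200  -61  -65]
 [ -11   -4   -5   -3   -4   -7   -3   -4   -6   -7  -10  -27  -28  -11
     5  -44  -65  -58  -46 -200  -60  -68]]
```

The cup stands at (-36,-14) in the warmer's frame: inside the ring, but 9 mm short of its centre. I'll push it a little farther.

```bash
python3 -m handwheel '[[[0,0,0],[0.035,0,0],0.53],[[0,0,0],[0.035,0,0],0.53],[[0,0,0],[0.035,0,0],0.53],[[0,0,0],[0,0,0.03],0.53],[[0,0,0],[0,0,0.03],0.53]]' >/dev/null
python3 -m handwheel '[[[0,0,0],[0,0,0.03],0.53],[[0,0,0],[0,0,0.03],0.53],[[0,0,0],[0.02,0,0],0.53],[[0,0,0],[0.02,0,0],0.53],[[0,0,0],[0,0,0],0.53]]'
```

```text
clock: 13.17
eef_pos: [462.4, 27.5, 44.2]
tool_rot: [3.141, -0.006, 1.041]
force: [-0.1, -0.4, 0.1]
width: 39.9
gripper_force: 0.0
```

```bash
python3 -m handwheel '[[[0,0,0],[0.006,0,0],0.53],[[0,0,0],[0.005,0,0],0.53],[[0,0,0],[0.005,0,0],0.53],[[0,0,0],[0.004,0,0],0.53],[[0,0,0],[0.003,0,0],0.53]]' >/dev/null
python3 -m handwheel '[[[0,0,0],[0,0,0],0.53],[[0,0,0],[0,0,0],0.53],[[0,0,0],[-0.015,0,0],0.53],[[0,0,0],[-0.03,0,0],0.53],[[0,0,0],[0,0,0],0.53]]' | head -2
python3 -m handwheel '[[[0,0,0],[0,0,-0.04],0.53],[[0,0,0],[0,0,-0.04],0.53],[[0,0,0],[0,0,-0.04],0.53],[[0,0,0],[-0.04,0,0],0.53],[[0,0,0],[-0.04,0,0],0.53]]' >/dev/null
python3 -m handwheel '[[[0,0,0],[-0.04,0,0],0.53],[[0,0,0],[0,0,0],0.53],[[0,0,0],[0,0,0],0.53]]'
python3 - <<'E'
from h import *
L=lambda n:np.load(n+".npy",allow_pickle=True).item()
t=ctrl.get_image("top"); a=t["pixels"].astype(int); b=L("t7")["pixels"].astype(int); B=(a-b).sum(2)
for th in (25,40,60):
    m=np.zeros(B.shape,np.uint8); m[200:290,270:345]=(B[200:290,270:345]>th)
    c_=max(cv2.findContours(m,0,1)[0],key=cv2.contourArea); (u,v),r=cv2.minEnclosingCircle(c_); print(th,(u,v),r,W(onz(t,u,v,102)))
D=np.abs(a-b).sum(2)
for n,(u0,u1,v0,v1) in dict(pot=(215,285,150,255),tumbler=(185,225,140,200),eraser=(180,215,215,240),).items(): print(n,"changed px since t7",int((D[v0:v1,u0:u1]>60).sum()))
z=L("top0")["pixels"].astype(int); D0=np.abs(a-z).sum(2); print("vs start tumbler",int((D0[140:200,185:225]>60).sum()),"eraser",int((D0[215:240,180:215]>60).sum()),"mouse",int((D0[230:290,395:435]>60).sum()))
E
```

```text
clock: 14.0
eef_pos: [443.1, -4.3, 44.5]
clock: 14.67
eef_pos: [384.1, -104.4, 164.7]
tool_rot: [-3.141, 0.002, 1.026]
force: [0.7, -0.8, -0.6]
width: 40.3
gripper_force: 0.0
25 (315.03448486328125, 240.27586364746094) 20.356611251831055 [-33.6, -12.7]
40 (315.9020690917969, 240.70619201660156) 19.90692138671875 [-33.9, -14.6]
60 (314.5, 241.5) 18.721744537353516 [-36.3, -12.4]
pot changed px since t7 52
tumbler changed px since t7 0
eraser changed px since t7 0
vs start tumbler 0 eraser 0 mouse 572
```

Run:
```python
from h import *
L=lambda n:np.load(n+".npy",allow_pickle=True).item()
t=ctrl.get_image("top"); np.save("t10.npy",t,allow_pickle=True); a=t["pixels"].astype(int); b=L("t7")["pixels"].astype(int); q=L("t9")["pixels"].astype(int)
D=np.abs(a-b).sum(2); y,x=np.where(D[150:255,215:285]>60); print("pot diff where x",np.percentile(x+215,[0,50,100]),"y",np.percentile(y+150,[0,50,100]))
B=(a-b).sum(2); B9=(q-b).sum(2)
print("row v=242 t10",B[242,290:340]); print("row v=242 t9 ",B9[242,290:340]); print("col u=315 t10",B[216:268,315]); print("col t9",B9[216:268,315])
```

```text
pot diff where x [260. 265. 269.] y [193.  228.5 251. ]
row v=242 t10 [  -5   -4   -6   -4   -2   20   89  119   43   -6    6   20   21   17
   27   18   23   24   13    6    2    5    0    9   10    5   12    4
    4    7    6    7   20   33   30  -14  -95  -63   22   49   78  180
  220   86 -139 -156 -111  -41  -43  -48]
row v=242 t9  [ -14    2   -1   -6   -3   -6   25  112   93   16   -6   17   28   18
   30   16   20   20   23    8    7    8    0    7    4    9   11    4
    3    5    3   -1   23   29   26  -16  -94  -55   25   27   61  104
  220  180  -81 -165 -108  -49  -38  -51]
col u=315 t10 [   5   -9  -23  -70  -99  -45  -22   51  145   98   -7  -22 -121 -192
  -28    7    6    7   10    0   10    9    8   11    5    5    5   11
    1   -3    8    4   13    7   -3    7    6    6   12    6   13  -45
  -73    2   71  -15  -27  -55  -60  -32  -24  -75]
col t9 [   0  -11  -20  -70  -99  -42  -25   -2   90  117   27  -19 -125 -201
  -29    0    5   11   11    8    7    6   10   13    9    5    9    7
    1    4   16    8    6    6    2    7   11    7    6    6   12  -47
 -119  -39  131   -3  -22  -35  -63  -30  -21  -73]
```

The cup is about 7 mm from the ring's centre (about 17 mm allowed). The pot hasn't been touched since the handle was measured over the stripe. The arm is clear, so I'm handing in.

```bash
python3 -c "
from cell import ctrl
print(ctrl.finish_job())"
```

```text
the job is handed in; nothing more can be done
None
```

I handed the job in at about 15 s on the robot's clock: by my measurements the handle lies above the yellow stripe with the pot on its own ring, and the grey cup stands inside the freed ring, about 7 mm off centre; the tumbler and eraser look unmoved, while the mouse was hidden by the arm in my last check, though the fingers stayed above its height.

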